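Fit cells to a battery box and clamp its lid with the wire bail

TASK

Fit the loose cells to the battery box: swing the wire bail back off its lid, lift the lid off and set it aside on the bench, then load every cell lying on the mat into a bay of its own, flat end pushed back against the coil spring and button end dropped in against the plain contact at the back. Put the lid back on with its ear to the front as before, swing the bail over its hump until it snaps into the notch and holds the lid shut, and do not upset or shift the jar of screws.

Things in the scene. Friction and masses are not known exactly. Their poses are not given: they have to be found in the camera images.
- battery_box: Grey cast battery box, screwed down, 86 x 192 mm (its x, y), rim 33 mm high; origin: centre of its underside. Its x points from the front wall (robot side, coil springs, round connector) to the back wall (plain contacts). Floor 6 mm up; three bays side by side along y, 52 mm apart, each for one cell lying along x. Inner faces: back wall x = +37 mm, front wall x = -29 mm, end walls y = +-90 mm.
- bay0 (a point): Centre of a correctly seated cell in the bay at the box's -y end: 12 mm behind the box centre (+x), 52 mm to -y, 19 mm above the box's underside; axes as the box. No walls between the bays, only two round cradle ribs beside each cell, 6 mm high above the floor.
- bay1 (a point): The same for the middle bay (box y = 0).
- bay2 (a point): The same for the bay at the box's +y end (box y = +52 mm).
- spring_tip (a point): Tip of the middle bay's coil spring; one like it, 10 mm thick, round-nosed, in each bay at the same x. Free it stands at box x = -8 mm, z = 19 mm: 45 mm from the back contact, for a 50 mm cell. It can be pushed back (-x) 14 mm: about 1 N at first touch, 2.4 N with a cell seated, 5 N right back.
- seal_top (a point): Point on top of the soft black seal that runs round the rim: middle of the back wall, box x = +40 mm. It stands 5 mm proud of the rim (box z = 38 mm) when nothing presses on it and yields about 1 mm per 3 N.
- bail_pivot (a point): Midpoint of the bail's hinge axis, which runs along the box's y, 8 mm above the centre of the box's underside; axes as the box. Near 1.02 to 1.12 rad the bar must be forced across the saddle's hump, pressing the lid 3 mm down on the seal: about 10 to 15 N at the bar, either way. Else the bail is loose; swung back 25 degrees or more from upright it falls onto its pegs by itself.
- bail (a joint): Angle of the bail (rad), a 6 mm steel wire hoop: legs at box y = +-113 mm, straight cross bar 68 mm from the pivot axis. 0 = lying back on pegs behind the box (bar 63 mm behind the box centre, 33 mm high); grows as the bar swings up and forward over the lid; 1.19 = upright; about 1.24 = in the notch of the lid's saddle (bar 3.5 mm in front of the box centre, 76 mm high). Range 0 to 1.396.
- bail_bar (a point): Middle of the bail's cross bar, on the wire's axis (moves with the bail). The bar can be pushed anywhere 30 to 90 mm to either side of it, clear of the saddle.
- lid: Grey lid, loose, 0.3 kg: plate with a flared skirt 12 mm deep, 102 x 208 mm (x, y) over all; origin: centre of the skirt's lower edge. Plate top 17 mm above it. The skirt goes outside the box walls, about 3 mm to spare all round; the saddle's ear goes to the front, the box's -x. Origin above the box's underside: loose on the seal 26 mm, clamped 24.6 mm. Starts clamped on the box.
- lid_grip (a point): Middle of the flat sides of the saddle, a cast block on the lid, 28 mm wide (y), 71 mm long at its foot, narrower upward; take the lid here from above, fingers closing along y. 34 mm above the lid's origin, 4 mm behind it (+x); axes as the lid. The saddle's hump is 50 mm above the origin at x = +6.5 mm, notch 48 mm at x = -3 mm, front ear 56 mm at x = -11 to -16 mm.
- lid_front (a point): Middle of the lid's front edge (ear side), 47 mm in front of its origin (-x). Taken off, the lid can lie on the clear patch of bench to the left of the box, x 0.40 to 0.55, y 0.19 to 0.42 in the world; a parts cabinet 190 mm high stands behind that patch (x over 0.61), so carry the lid higher than it or keep clear.
- screws: Glass jar of screws with a tan cap, 66 mm across, 83 mm high, a bystander; origin under its centre.
- cell_a: C cell in an eight-sided sleeve that checks rolling: 25 mm across flats, 27 over corners, 50 mm long over all, 70 g. Lies on a 4 mm black rubber mat with a 9 mm rim (two or three cells are there, the rest absent). Origin: mid-length on its axis; x runs along the cell from the flat end to the small raised button (8 mm wide, brass-coloured end); it may be turned about x.
- cell_a_button (a point): Tip of that cell's button, 25 mm from its origin along its x; seated it is 25 mm from the bay's point, towards +x.
- cell_b: C cell in an eight-sided sleeve that checks rolling: 25 mm across flats, 27 over corners, 50 mm long over all, 70 g. Lies on a 4 mm black rubber mat with a 9 mm rim (two or three cells are there, the rest absent). Origin: mid-length on its axis; x runs along the cell from the flat end to the small raised button (8 mm wide, brass-coloured end); it may be turned about x.
- cell_b_button (a point): Tip of that cell's button, 25 mm from its origin along its x; seated it is 25 mm from the bay's point, towards +x.
- cell_c: C cell in an eight-sided sleeve that checks rolling: 25 mm across flats, 27 over corners, 50 mm long over all, 70 g. Lies on a 4 mm black rubber mat with a 9 mm rim (two or three cells are there, the rest absent). Origin: mid-length on its axis; x runs along the cell from the flat end to the small raised button (8 mm wide, brass-coloured end); it may be turned about x.
- cell_c_button (a point): Tip of that cell's button, 25 mm from its origin along its x; seated it is 25 mm from the bay's point, towards +x.
There are look-alikes about, which are no part of the job. What is shaped like the cell_a but blue or brown is not meant.

How it is judged:
On the way, in this order (a step that is already met when the one before it is completed fails the run):
1. the bail is swung back clear of the lid (value of joint bail below 0.4 rad), for 0.2 s.
2. the lid is off the box (horizontal distance between lid and battery_box above 0.12 m), for 0.2 s.
3. every cell lies in a bay of its own, flat end on the spring, button on the back contact, and the lid is off (((distance between cell_a and bay0 below 0.006 m and distance between cell_a_button and bay0 above 0.02 m and x of cell_a_button in the frame of bay0 above 0.02 m) or (distance between cell_a and bay1 below 0.006 m and distance between cell_a_button and bay1 above 0.02 m and x of cell_a_button in the frame of bay1 above 0.02 m) or (distance between cell_a and bay2 below 0.006 m and distance between cell_a_button and bay2 above 0.02 m and x of cell_a_button in the frame of bay2 above 0.02 m)) and ((distance between cell_b and bay0 below 0.006 m and distance between cell_b_button and bay0 above 0.02 m and x of cell_b_button in the frame of bay0 above 0.02 m) or (distance between cell_b and bay1 below 0.006 m and distance between cell_b_button and bay1 above 0.02 m and x of cell_b_button in the frame of bay1 above 0.02 m) or (distance between cell_b and bay2 below 0.006 m and distance between cell_b_button and bay2 above 0.02 m and x of cell_b_button in the frame of bay2 above 0.02 m)) and ((distance between cell_c and bay0 below 0.006 m and distance between cell_c_button and bay0 above 0.02 m and x of cell_c_button in the frame of bay0 above 0.02 m) or (distance between cell_c and bay1 below 0.006 m and distance between cell_c_button and bay1 above 0.02 m and x of cell_c_button in the frame of bay1 above 0.02 m) or (distance between cell_c and bay2 below 0.006 m and distance between cell_c_button and bay2 above 0.02 m and x of cell_c_button in the frame of bay2 above 0.02 m)) and horizontal distance between lid and battery_box above 0.12 m), for 0.3 s.
4. the lid is on the rim, ear to the front (horizontal distance between lid and battery_box below 0.008 m and z of lid in the frame of battery_box between 0.018 and 0.029 m and angle between the x axis of lid and the x axis of battery_box, either way round below 0.08 rad and x of lid_front in the frame of battery_box below 0 m), for 0.2 s.
At the end, for the whole second after the job is handed in: Every cell lies in a bay of its own (centre within 6 mm of the bay's site, button to the back), the lid is on the box (within 8 mm and 0.08 rad of square, ear to the front) and pressed onto the seal, the bail is in the notch (joint 1.16 to 1.36), everything at rest (all of step 4 and ((distance between cell_a and bay0 below 0.006 m and distance between cell_a_button and bay0 above 0.02 m and x of cell_a_button in the frame of bay0 above 0.02 m) or (distance between cell_a and bay1 below 0.006 m and distance between cell_a_button and bay1 above 0.02 m and x of cell_a_button in the frame of bay1 above 0.02 m) or (distance between cell_a and bay2 below 0.006 m and distance between cell_a_button and bay2 above 0.02 m and x of cell_a_button in the frame of bay2 above 0.02 m)) and ((distance between cell_b and bay0 below 0.006 m and distance between cell_b_button and bay0 above 0.02 m and x of cell_b_button in the frame of bay0 above 0.02 m) or (distance between cell_b and bay1 below 0.006 m and distance between cell_b_button and bay1 above 0.02 m and x of cell_b_button in the frame of bay1 above 0.02 m) or (distance between cell_b and bay2 below 0.006 m and distance between cell_b_button and bay2 above 0.02 m and x of cell_b_button in the frame of bay2 above 0.02 m)) and ((distance between cell_c and bay0 below 0.006 m and distance between cell_c_button and bay0 above 0.02 m and x of cell_c_button in the frame of bay0 above 0.02 m) or (distance between cell_c and bay1 below 0.006 m and distance between cell_c_button and bay1 above 0.02 m and x of cell_c_button in the frame of bay1 above 0.02 m) or (distance between cell_c and bay2 below 0.006 m and distance between cell_c_button and bay2 above 0.02 m and x of cell_c_button in the frame of bay2 above 0.02 m)) and value of joint bail between 1.16 and 1.36 rad and z of lid in the frame of battery_box below 0.0253 m and linear speed of lid below 0.02 m/s and velocity of joint bail between -0.1 and 0.1 rad/s); the robot touches nothing.
It fails at once if the jar of screws is knocked over or shifted more than 5 cm (angle between screws's own z axis and vertical above 0.5 rad or distance of screws from where it was at the start of the episode above 0.05 m).
It fails at once if a cell or the lid falls off the bench (height (world z) of any of cell_a, cell_b, cell_c, lid below -0.1 m).
Of cell_a, cell_b, cell_c only 2 to 3 are there at a start; the rules pass over those that are not, and their reading is None.
At some moment in a run one of cell_a, cell_b, cell_c, lid may be knocked a few centimetres aside while the robot is not near it.
Once in a run the grip may slacken for a moment while it holds something.
It also fails if it takes over 210 s, if anything falls off the work surface, if the arm or the gripper's body presses on something with over 40 N, if the wrist force passes 120 N, or if a joint passes its speed limit or range.

ROBOT

A 6-joint arm with a two-finger parallel gripper is mounted at the origin on a cart in front of the work surface, level with it; the furniture and walls round the work are solid. World frame = base frame: x ahead of the robot, y to its left, z up, the work surface at z = 0. Lengths are in m, angles in rad, forces in N, time in s.
With the tool pointing down it reaches from about 0.3 to 0.825 m from the base axis. Payload 5.4 kg.
Tool frame: the origin (TCP) lies at the very end of the fingers, on their centre line; the grasp point (between the pads) lies 19 mm behind it; z points along the fingers, y is the line along which they close (so a half turn about z gives the same grasp; the last joint's range is limited). The gripper opens to 92 mm and grips with 3 to 60 N. Pads are 20 mm wide; open, the fingers measure 128 mm over their backs; the gripper's body (75 mm by 189 mm) begins 69 mm behind the grasp point.
Start: joints at [1.068, 0.158, 1.597, -0, 1.386, -0.21], TCP at [0.166, 0.551, 0.215] pointing down, gripper open.
Joint ranges: [-2.91, 2.91], [-0.94, 2.29], [0.18, 2.7], [-1.29, 4.43], [0.17, 2.64], [-3, 3]. Speed limits (rad/s): [2.57, 2.57, 3.14, 3.14, 3.14, 3.14].

INTERFACE

Orientations are given as a rotation vector (axis times angle).
In Python, from workcell import bot gives the robot as it stands. Calls block until the motion is done:
- bot.goto(position, orientation): joint-space move of the TCP to a pose.
- bot.line_to(position, rot=None, max_speed=0.15): straight line of the TCP; rot=None keeps the orientation; max_speed is the mean speed in m/s.
- bot.set_joints(angles): joint-space move.
- bot.set_gripper(opening, newtons=None): opening from 0.0 (shut) to 1.0 (fully open); newtons is the grip in N (None keeps the last); returns when the fingers have stopped.
- bot.hold(seconds).
- bot.inverse_kinematics(position, orientation): joint angles nearest the present ones, or None.
- bot.read_camera(name): name is "side" or "top"; returns a dict with "pixels" (480x640x3 uint8, blue, green, red), "fx", "fy", "cx", "cy" (pixels), "R" (3x3) and "t" (3): a world point X has camera coordinates R X + t. Camera axes: x right, y down, z forward; pixel columns grow to the right and rows downward; lengths in m; the calibration is good to about 2 mm. A picture is of the moment at which its call begins. There is no depth.
A pose or a line that the arm cannot do raises bot.MotionError and nothing moves.
- bot.job_done(): hands the job in; it is judged then, once.
Readings, each from a call of its own:
- bot.current_clock(): time.
- bot.current_joints(): joint angles.
- bot.current_joint_vel(): joint speeds.
- bot.current_effort(): joint torques, N m.
- bot.current_ee_pos(): TCP position.
- bot.current_tool_rot(): TCP orientation.
- bot.current_contact_force(): force on the tool from outside, world axes, zero at the start.
- bot.current_ft_torque(): the same for the moment, N m.
- bot.current_opening(): opening from 0.0 (shut) to 1.0 (fully open).
- bot.current_grip_force(): force on a finger pad.
Only numpy, scipy, OpenCV 4.12 (cv2) and the standard library are available. Lean on these libraries where they do the work, as an engineer would, in place of code of your own. Each camera call takes 0.05 s, during which the arm holds its last target. There are 200 camera calls.

## Working session

There is one attempt and no reset: what is moved stays moved. The work goes in short steps, each a Python script; the robot and the scene stay as the last script left them, time stands still between calls to the robot, and variables do not carry over. Pictures are saved under pics/ and viewed, at most 14 in all, crops included, and the job is handed in when it is done.

```bash
mkdir -p pics
cat > h.py <<'E'
import numpy as np, cv2
from workcell import bot
from scipy.spatial.transform import Rotation as Ro
def snap(n,save=None):
    c=bot.read_camera(n); c['R']=np.array(c['R']);c['t']=np.array(c['t']); c['im']=np.ascontiguousarray(c['pixels'])
    if save: cv2.imwrite('pics/'+save,c['im'])
    return c
def ray(c,u,v):
    d=np.array([(u-c['cx'])/c['fx'],(v-c['cy'])/c['fy'],1.]); return -c['R'].T@c['t'], c['R'].T@d
def onz(c,u,v,z):
    o,d=ray(c,u,v); return o+d*(z-o[2])/d[2]
def proj(c,X):
    p=c['R']@np.asarray(X,float)+c['t']; return np.array([c['fx']*p[0]/p[2]+c['cx'],c['fy']*p[1]/p[2]+c['cy']])
def down(yaw):  # tool z down, tool y at angle yaw from world +y (mod pi)
    return (Ro.from_euler('z',yaw)*Ro.from_euler('x',np.pi)).as_rotvec()
E
python3 - <<'E'
from h import *
for n in('top','side'):
    c=snap(n,n+'0.png'); print(n,c['fx'],c['cx'],c['cy'],(-c['R'].T@c['t']).round(3),c['R'].round(3).tolist())
print(bot.current_tool_rot(),bot.current_clock(),bot.current_contact_force())
E
```

```text
top 559.6034171571888 325.64501643933716 232.9993561122898 [ 0.288 -0.107  0.996] [[0.026, -0.999, 0.026], [-0.986, -0.03, -0.164], [0.165, -0.021, -0.986]]
side 536.5849148751893 319.2329818687253 237.05787359250206 [ 0.102 -0.87   0.618] [[0.901, -0.433, 0.003], [-0.235, -0.494, -0.837], [0.364, 0.754, -0.547]]
[-4.58208260e-01 -3.10740617e+00  2.42887972e-03] 0.1 [-0.3821447  -0.43976924 -0.3253911 ]
```

View pics/top0.png

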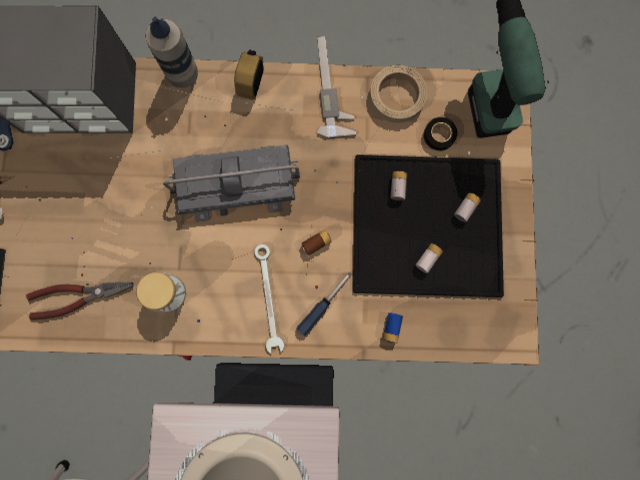

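View pics/side0.png

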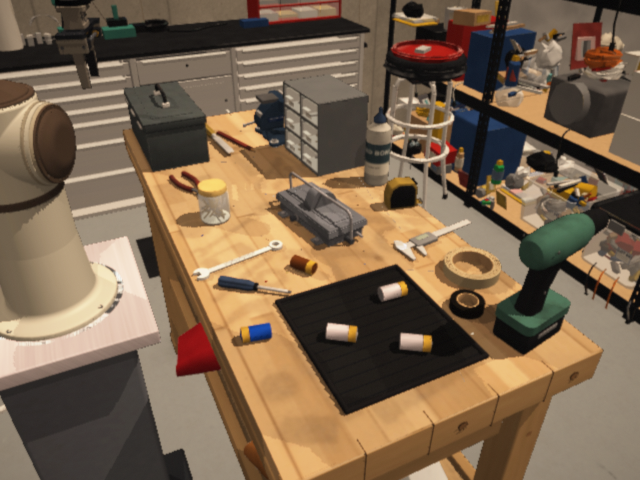

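Top view: three white cells with brass ends on the mat at (399,186), (467,208) and (429,259). The blue cell at (393,328) and the brown one at (316,243) are decoys. The box is near (233,182), the jar at (157,292). One composite enlarged crop next, to confirm the cells and read the box edges.

Run:
```python
from h import *
t=cv2.imread('pics/top0.png');s=cv2.imread('pics/side0.png')
a=cv2.resize(t[140:225,160:305],(580,340),interpolation=cv2.INTER_CUBIC)
b=cv2.resize(s[170:250,270:375],(341,260),interpolation=cv2.INTER_CUBIC)
d=cv2.resize(t[160:285,380:490],(220,250),interpolation=cv2.INTER_CUBIC)
o=np.zeros((600,800,3),np.uint8);o[:340,:580]=a;o[340:600,:341]=b;o[345:595,400:620]=d
cv2.imwrite('pics/crop0.png',o)
c=snap('top');im=c['im'].astype(int);hsv=cv2.cvtColor(c['im'],cv2.COLOR_BGR2HSV)
mat=np.zeros(im.shape[:2],np.uint8);mat[165:290,360:497]=1
wh=((im.min(2)>120)*mat).astype(np.uint8)
br=(((hsv[...,1]>100)&(hsv[...,2]>90)&(hsv[...,0]>10)&(hsv[...,0]<35))*mat).astype(np.uint8)
for nm,m in(('w',wh),('b',br)):
    n,_,st,ce=cv2.connectedComponentsWithStats(m)
    for i in range(1,n):
        if st[i,4]>20: print(nm,st[i].tolist(),ce[i].round(1),onz(c,*ce[i],.02 if nm=='w' else .02).round(4))
```

```text
w [395, 178, 10, 20, 170] [399.9 187.6] [ 0.5378 -0.2593  0.02  ]
w [458, 199, 17, 20, 183] [466.5 208.3] [ 0.5035 -0.3794  0.02  ]
w [418, 250, 19, 22, 227] [427.3 259.7] [ 0.4087 -0.3084  0.02  ]
b [393, 171, 14, 8, 86] [399.8 174.2] [ 0.5626 -0.259   0.02  ]
b [466, 193, 14, 12, 90] [473.3 197.8] [ 0.5232 -0.392   0.02  ]
b [428, 244, 14, 13, 94] [435.2 248.9] [ 0.4283 -0.3225  0.02  ]
```

View pics/crop0.png

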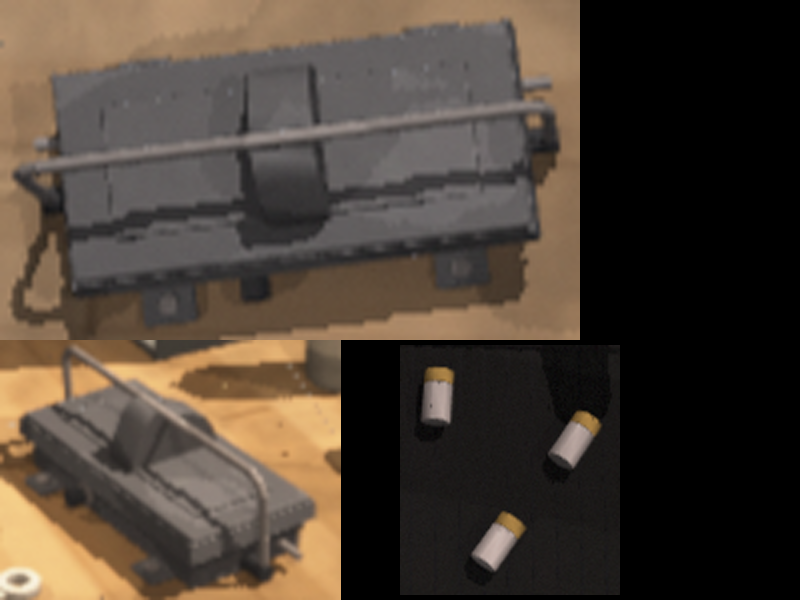

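Run:
```python
from h import *
c=snap('top');s=snap('side')
P=[(52,78),(512,22),(540,238),(75,292)]
for z in(.0246,.04):
    Q=np.array([onz(c,160+u/4,140+v/4,z) for u,v in P]);print(z,Q.round(4).tolist(),Q.mean(0).round(4),[np.linalg.norm(Q[i]-Q[i-1]).round(4) for i in range(4)])
    for i,j in((0,1),(3,2)): d=Q[i]-Q[j];print('yaw',np.arctan2(-d[0],d[1]))
B=np.array([onz(c,160+u/4,140+v/4,.076) for u,v in((22,172),(548,104))]);d=B[0]-B[1]
print('bar',B.round(4).tolist(),np.linalg.norm(d),np.arctan2(-d[0],d[1]))
m=B.mean(0);print('centre est from bar',m+.0035*np.array([np.cos(.115),np.sin(.115),0]))
print(proj(s,B[0]),proj(s,B[1]))
# cells: min area rect of whole silhouette
hsv=cv2.cvtColor(c['im'],cv2.COLOR_BGR2HSV)
for q in('top','side'):
    k=c if q=='top' else s
    hsv=cv2.cvtColor(k['im'],cv2.COLOR_BGR2HSV).astype(int);m=(hsv[...,2]>85).astype(np.uint8)
    M=np.zeros_like(m)
    if q=='top':M[165:290,360:497]=1
    else: cv2.fillPoly(M,[np.array([(295,310),(390,275),(468,350),(350,390)])],1)
    n,_,st,ce=cv2.connectedComponentsWithStats(m*M)
    for i in range(1,n):
        if st[i,4]>60:print(q,st[i].tolist(),ce[i].round(1),onz(k,*ce[i],.0165).round(4))
```

```text
0.0246 [[0.5749, 0.1484, 0.0246], [0.6081, -0.0557, 0.0246], [0.5088, -0.0718, 0.0246], [0.4779, 0.1315, 0.0246]] [0.5424 0.0381 0.0246] [np.float64(0.0985), np.float64(0.2068), np.float64(0.1006), np.float64(0.2056)]
yaw 0.1610284915004217
yaw 0.15060976967482947
0.04 [[0.5704, 0.1444, 0.04], [0.603, -0.0565, 0.04], [0.5053, -0.0723, 0.04], [0.4749, 0.1277, 0.04]] [0.5384 0.0358 0.04  ] [np.float64(0.0969), np.float64(0.2035), np.float64(0.099), np.float64(0.2023)]
yaw 0.16102849150042173
yaw 0.15060976967482992
bar [[0.5185, 0.1445, 0.076], [0.5554, -0.075, 0.076]] 0.2226052842112277 0.16681854834894702
centre est from bar [0.54041918 0.0351711  0.076     ]
[290.28570858 172.83921345] [351.09265125 214.07747982]
top [392, 171, 15, 28, 356] [398.8 183.9] [ 0.5456 -0.2578  0.0165]
top [456, 193, 24, 28, 361] [467.9 205.7] [ 0.5091 -0.3829  0.0165]
top [416, 243, 26, 30, 389] [429.1 257.1] [ 0.4138 -0.3124  0.0165]
side [379, 282, 29, 19, 339] [392.4 290.7] [ 0.5441 -0.2538  0.0165]
side [326, 322, 32, 20, 505] [341.3 331.6] [ 0.4134 -0.3077  0.0165]
side [400, 332, 32, 19, 518] [415.3 341.4] [ 0.5086 -0.3778  0.0165]
```

All three mat cells are white with a brass end, so they fit. The box centre is about (0.541, 0.037) with yaw 0.158. I'll swing the bail back now.

```bash
cat >> h.py <<'E'
BC=np.array([.5412,.0365]);BY=.157
def bx(x,y,z):  # box mm -> world m
    c,s=np.cos(BY),np.sin(BY); return np.array([BC[0]+(c*x-s*y)/1e3,BC[1]+(s*x+c*y)/1e3,z/1e3])
def rot(yaw,tilt=0): # tool x along heading yaw (or reverse), tilted so the heading end rises by tilt
    best=None
    for k in(0,np.pi):
        r=(Ro.from_euler('z',yaw)*Ro.from_euler('y',-tilt)*Ro.from_euler('x',np.pi)*Ro.from_euler('z',k)).as_rotvec()
        q=bot.inverse_kinematics(bot.current_ee_pos(),r) 
        q=bot.inverse_kinematics(bx(0,0,200),r) if q is None else q
        if q is not None and (best is None or abs(q[5])<best[0]): best=(abs(q[5]),r)
    return best[1]
E
python3 - <<'E'
from h import *
r=rot(BY);bot.set_gripper(0.)
bot.goto(bx(-38,-50,200),r); print(bot.current_joints())
bot.line_to(bx(-38,-50,62),r)
for x in(-17,-5,8,20,35):
    bot.line_to(bx(x,-50,62),r,max_speed=.06);print(x,np.round(bot.current_contact_force(),1))
bot.line_to(bx(45,-50,54),r,max_speed=.08)
bot.line_to(bx(0,-50,200),r);bot.hold(.5)
bot.goto([.3,-.1,.3],r)
snap('top','t1.png');print(bot.current_clock())
E
```

```text
[-2.72149591e-01  5.16165940e-03  1.78915479e+00  2.27293353e-04
  1.34726301e+00 -2.00080648e+00]
-17 [-0.2  0.  -0.5]
-5 [-4.3 -0.6  1. ]
8 [ 0.6  0.3 -0.6]
20 [-0.5 -0.4  0.1]
35 [ 0.3 -0.2 -0.3]
10.1167
```

View pics/t1.png

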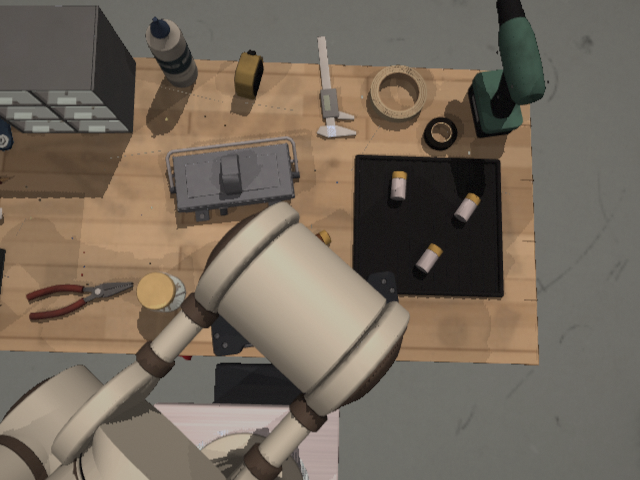

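Bail is back: its bar now lies behind the lid, near row 145. Next the lid goes to the clear patch.

```bash
python3 - <<'E'
s=open('h.py').read()
s=s.replace("def rot(yaw,tilt=0):","def rot(yaw,tilt=0,pos=None):").replace("q=bot.inverse_kinematics(bot.current_ee_pos(),r) \n","q=bot.inverse_kinematics(bx(0,0,200) if pos is None else pos,r)\n").replace("        q=bot.inverse_kinematics(bx(0,0,200),r) if q is None else q\n","")
open('h.py','w').write(s)
E
python3 - <<'E'
from h import *
r=rot(BY);bot.set_gripper(1.)
bot.goto(bx(4,0,180),r); print(bot.current_joints())
bot.line_to(bx(4,0,47),r,max_speed=.1);print(np.round(bot.current_contact_force(),1))
bot.set_gripper(0.,45);print('open',bot.current_opening()*92)
bot.line_to(bx(4,0,75),r,max_speed=.05);print(np.round(bot.current_contact_force(),1))
bot.line_to(bx(4,0,170),r);print(bot.current_opening()*92)
p=np.array([.472,.305]);r0=rot(0,pos=[*p,.17])
bot.goto([p[0]+.004,p[1],.17],r0);print(bot.current_opening()*92,np.round(bot.current_contact_force(),1))
bot.line_to([p[0]+.004,p[1],.04],r0,max_speed=.1)
for z in np.arange(.036,.014,-.002):
    bot.line_to([p[0]+.004,p[1],z],r0,max_speed=.03);f=bot.current_contact_force()
    if f[2]>2: break
print(z,f)
bot.set_gripper(1.);bot.line_to([p[0]+.004,p[1],.2],r0)
bot.goto([.35,-.05,.3],r0);snap('top','t2.png');snap('side','s2.png');print(bot.current_clock())
E
```

```text
[-1.53421138e-01  1.12962514e-01  1.71666527e+00 -2.07654449e-05
  1.31170856e+00  1.26036409e+00]
[1.  0.  0.3]
open 27.64802982198882
[-0.   0.4 -2.3]
27.799929594614856
27.839436009631942 [-0.3 -0.5 -2.5]
0.019999999999999983 [-4.20665634 -0.76762499  6.18447603]
28.325
```

View pics/t2.png

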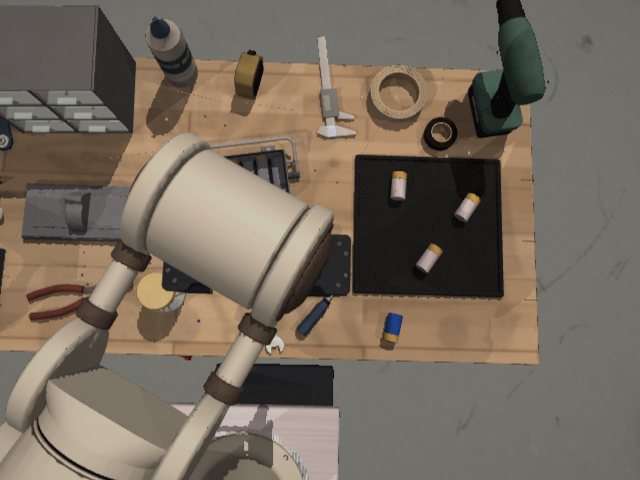

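Lid is on the patch at around (75,213). I'll move the arm over the mat's near side to free the view of the box, and measure the box and cells.

```bash
cat >> h.py <<'E'
def cells(c,s):
    """cell centres (triangulated silhouette centroids) and headings, from top and side views"""
    out=[]
    def blobs(k,th,poly):
        hsv=cv2.cvtColor(k['im'],cv2.COLOR_BGR2HSV).astype(int);M=np.zeros(hsv.shape[:2],np.uint8)
        cv2.fillPoly(M,[np.array([proj(k,p) for p in poly]).astype(int)],1)
        br=(hsv[...,1]>100)&(hsv[...,2]>80)&(hsv[...,0]>10)&(hsv[...,0]<35)
        n,L,st,ce=cv2.connectedComponentsWithStats((hsv[...,2]>th).astype(np.uint8)*M)
        r=[]
        for i in range(1,n):
            if st[i,4]<100: continue
            b=np.argwhere((L==i)&br)[:,::-1];w=np.argwhere((L==i)&~br)[:,::-1]
            if len(b)>15 and len(w)>50: r.append((ce[i],b.mean(0),w.mean(0),st[i,4]))
        return r
    poly=[(.355,-.19,.015),(.60,-.19,.015),(.60,-.42,.015),(.355,-.42,.015)]
    S=blobs(s,85,poly) if s else []
    for ce,b,w,a in blobs(c,85,poly):
        P=onz(c,*ce,.018);d=onz(c,*b,.018)-onz(c,*w,.018);yaw=np.arctan2(d[1],d[0]);e=None
        for x in S:
            Q=onz(s,*x[0],.018)
            if np.hypot(*(Q-P)[:2])<.015: e=Q
        out.append((P[:2],yaw,None if e is None else e[:2],a))
    return out
E
python3 - <<'E'
from h import *
r=rot(0,pos=[.35,-.3,.25])
bot.goto([.35,-.33,.3],r)
c=snap('top');s=snap('side')
for o in cells(c,s):print(o)
cv2.imwrite('pics/t3.png',cv2.resize(c['im'][125:225,155:310],(775,500),interpolation=cv2.INTER_CUBIC))
bot.goto([.3,.1,.35],rot(0,pos=[.3,.1,.35]))
c=snap('top');s=snap('side')
for o in cells(c,s):print(o)
E
```

```text
(array([ 0.54493193, -0.25798414]), np.float64(-0.07908189741802638), array([ 0.54615268, -0.25466269]), np.int32(340))
(array([ 0.508783  , -0.38229588]), np.float64(-0.5867439116403754), array([ 0.50753257, -0.37902903]), np.int32(368))
(array([ 0.39295075, -0.34894447]), np.float64(0.6679490497936308), None, np.int32(2552))
(array([ 0.54458598, -0.25701383]), np.float64(-0.07779375843686949), array([ 0.54378641, -0.25445054]), np.int32(380))
(array([ 0.50841309, -0.38198956]), np.float64(-0.5891532816901232), array([ 0.50763257, -0.37904997]), np.int32(380))
(array([ 0.41376442, -0.31209637]), np.float64(-0.6194798785542194), array([ 0.41270429, -0.30902132]), np.int32(398))
```

View pics/t3.png

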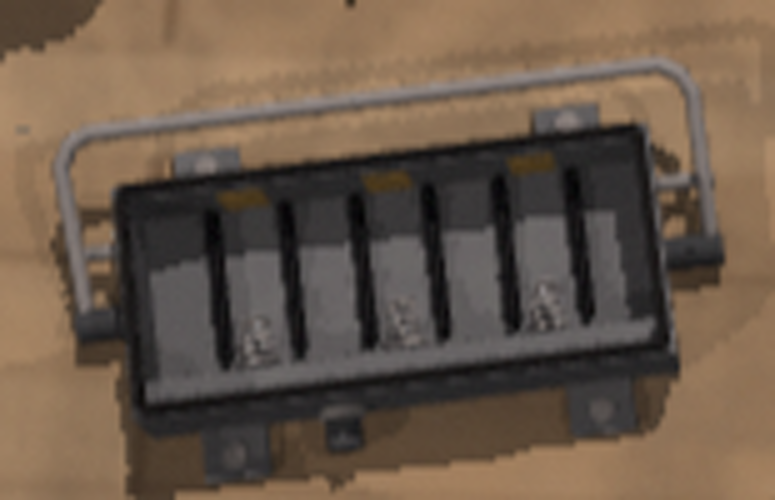

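Run:
```python
from h import *
c=snap('top');f=lambda u,v,z:onz(c,155+u/5,125+v/5,z/1e3)
def tobox(p):
    d=p[:2]-BC;return np.array([np.cos(BY)*d[0]+np.sin(BY)*d[1],-np.sin(BY)*d[0]+np.cos(BY)*d[1]])*1e3
for n,u,v,z in [('TL',118,188,36),('TR',642,127,36),('BR',672,345,36),('BL',138,408,36),('barL',70,130,33),('barR',690,70,33),('barM',370,100,33),
  ('rib u',393.5,191,12),('rib l',406,342,12),('c2',242,198,19),('c1',387,181,19),('c0',530,163,19),('pivL',97,322,10),('pivR',695,248,10)]:
    print(n,tobox(f(u,v,z)).round(1))
```

```text
TL [40.2 93.6]
TR [ 39.8 -92.3]
BR [-40.5 -93.3]
BL [-39.8  93.7]
barL [ 64.5 109.1]
barR [  59.8 -111.8]
barM [62.6  2.7]
rib u [34.7  0.1]
rib l [-21.8   1.5]
c2 [36.6 53.4]
c1 [36.5  1.3]
c0 [ 36.9 -50.5]
pivL [ -0.2 110.7]
pivR [   0.6 -105.7]
```

The box pose agrees to about 1 mm: seal corners ±40/±93, contacts at 36.7, bay pitch 52. Now I'll load the first cell.

```bash
cat >> h.py <<'E'
BC=np.array([.541,.0376])
K=None
def R_(yaw,tilt=0):
    global K
    if K is None:
        K=min((0,np.pi),key=lambda k:abs(bot.inverse_kinematics(bx(0,0,200),(Ro.from_euler('z',BY)*Ro.from_euler('x',np.pi)*Ro.from_euler('z',k)).as_rotvec())[5]))
    return (Ro.from_euler('z',yaw)*Ro.from_euler('y',-tilt)*Ro.from_euler('x',np.pi)*Ro.from_euler('z',K)).as_rotvec()
D=6.
def pick(p,yaw,grip=30):
    r=R_(yaw);bot.set_gripper(.7)
    bot.goto([*p,.13],r);bot.line_to([*p,.0165-D/1e3],r,max_speed=.12)
    bot.set_gripper(0.,grip);w=bot.current_opening()*92
    bot.line_to([*p,.13],r,max_speed=.12);print('width',w,bot.current_opening()*92,np.round(bot.current_contact_force(),1));return bot.current_opening()*92
def at(x,y,z,a):
    return bx(x+D*np.sin(a),y,z-D*np.cos(a)),R_(BY,a)
def load(y,ex=0.):
    a=np.radians(30)
    bot.goto(*at(13.65+ex,y,110,a));print('w',bot.current_opening()*92)
    bot.line_to(*at(13.65+ex,y,43,a),max_speed=.12)
    for x,z,d in((4.65,35,30),(7,29,20),(8.5,23.5,10),(10,20,0),(10.5,19.3,0)):
        bot.line_to(*at(x+ex,y,z,np.radians(d)),max_speed=.04);print(d,np.round(bot.current_contact_force(),1),round(bot.current_opening()*92,1))
def letgo(y,ex=0.):
    bot.set_gripper(.38);bot.line_to(*at(10.5+ex,y,110,0),max_speed=.12)
E
python3 - <<'E'
from h import *
# recheck
r=R_(0);c=snap('top');s=snap('side')
o=min(cells(c,s),key=lambda o:abs(o[0][1]+.257));p=(o[0]+o[2])/2;print(p,o[1])
if pick(p,o[1])>20: load(-52)
c=snap('top','x.png');s=snap('side','y.png')
u=proj(c,bx(0,-52,30)).astype(int);v=proj(s,bx(0,-52,30)).astype(int)
f=lambda im,u:cv2.resize(im[max(u[1]-50,0):u[1]+50,u[0]-65:u[0]+65],(520,400)[:2],interpolation=cv2.INTER_CUBIC)
a=f(c['im'],u);b=f(s['im'],v);cv2.imwrite('pics/l1.png',cv2.resize(np.hstack([a,b]),(800,308)));print(bot.current_clock())
E
```

```text
[ 0.54425575 -0.25572114] -0.07589607656804379
width 24.89674409460698 24.724944228755607 [-0.3  0.7 -0.3]
w 24.394498088607044
30 [3.2 0.7 1.5] 24.8
20 [ 2.7 -0.6  2.7] 24.6
10 [ 3.6 -0.8  1.4] 24.7
0 [ 3.6 -0.6  0.5] 24.7
0 [ 4.1  0.3 -0.5] 25.0
41.4417
```

View pics/l1.png

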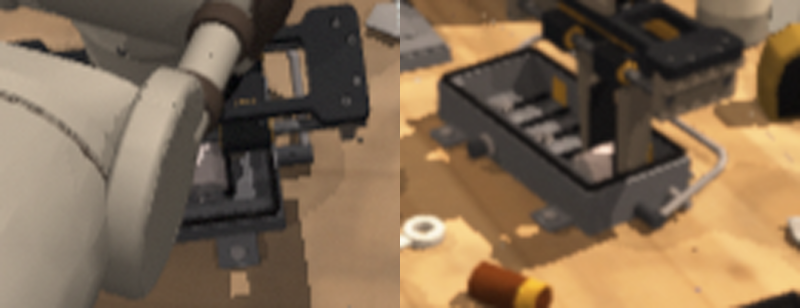

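The cell is in the bay with about 3.6 N of spring force on it, as expected. I'll release it and look from a clear pose.

Run:
```python
from h import *
letgo(-52)
bot.goto([.32,.12,.35],R_(0))
c=snap('top');s=snap('side')
for o in cells(c,s):print(o)
u=proj(c,bx(0,-40,30)).astype(int);v=proj(s,bx(0,-40,30)).astype(int)
f=lambda im,u:cv2.resize(im[max(u[1]-40,0):u[1]+40,u[0]-50:u[0]+50],(400,320),interpolation=cv2.INTER_CUBIC)
cv2.imwrite('pics/l2.png',np.hstack([f(c['im'],u),f(s['im'],v)]));print(bot.current_clock())
```

```text
(array([ 0.50837197, -0.38192434]), np.float64(-0.590818194753147), array([ 0.50763257, -0.37904997]), np.int32(381))
(array([ 0.39970175, -0.29918933]), np.float64(-0.6584419853875542), array([ 0.39918833, -0.29521671]), np.int32(402))
44.1833
```

View pics/l2.png

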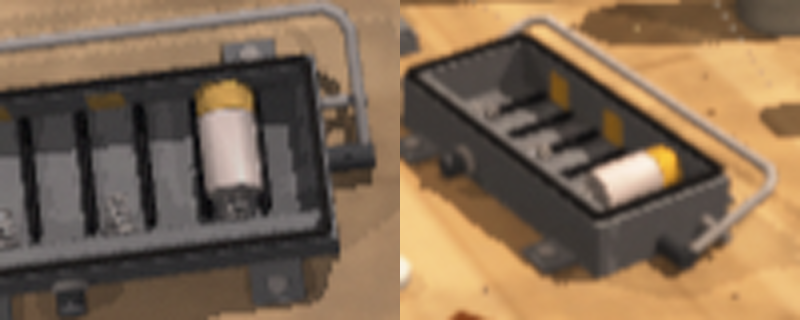

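The first cell is seated between its ribs, brass end at the contact. One mat cell has been knocked about 2 cm and was re-measured. Next, the remaining two.

Run:
```python
from h import *
for y in(0,52):
    c=snap('top');s=snap('side');L=[o for o in cells(c,s) if o[2] is not None and 300<o[3]<480]
    o=min(L,key=lambda o:o[0][1]);p=(o[0]+o[2])/2;print(p,o[1])
    if pick(p,o[1])<20: print('miss');break
    load(y)
    if bot.current_opening()*92<20: print('lost');break
    letgo(y)
    bot.goto([.32,.12 if y==0 else -.1,.35],R_(0))
    if y: bot.goto([.33,-.33,.3],R_(0))
c=snap('top');s=snap('side')
u=proj(c,bx(0,10,30)).astype(int);v=proj(s,bx(0,10,30)).astype(int)
f=lambda im,u:cv2.resize(im[max(u[1]-50,0):u[1]+50,u[0]-62:u[0]+62],(400,322),interpolation=cv2.INTER_CUBIC)
cv2.imwrite('pics/l3.png',np.hstack([f(c['im'],u),f(s['im'],v)]));print(bot.current_clock())
cv2.imwrite('pics/t4.png',c['im'])
```

```text
[ 0.50800401 -0.38054953] -0.5926626015013164
width 24.35073560292182 24.886583235525766 [-0.5  0.1 -0.4]
w 24.31827245281626
30 [2.3 1.1 1.4] 24.5
20 [ 2.6 -0.1  2.7] 24.4
10 [3.4 0.4 1.3] 24.5
0 [3.6 1.2 1. ] 24.7
0 [ 3.2  0.2 -2.5] 24.3
[ 0.39939499 -0.29707891] -0.6620859806296137
width 25.090066051153762 24.3272950890729 [ 0.5 -0.3 -0.9]
w 24.47251183148476
30 [2.4 0.2 0.5] 24.9
20 [ 1.7 -0.1  2.4] 24.6
10 [3.2 0.2 1.1] 24.7
0 [ 1.9 -0.4 -0.3] 24.4
0 [ 1.9  0.7 -2.4] 24.6
69.7333
```

View pics/l3.png

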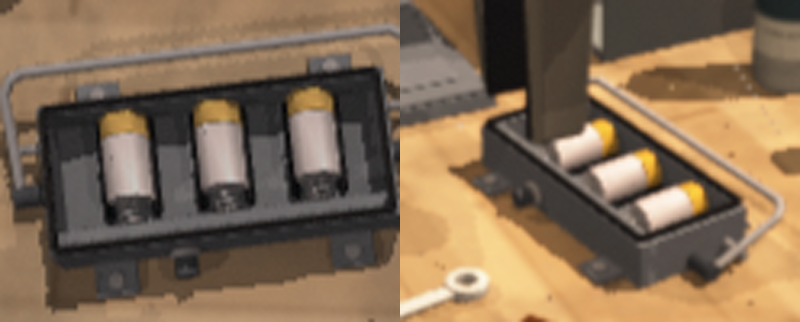

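View pics/t4.png

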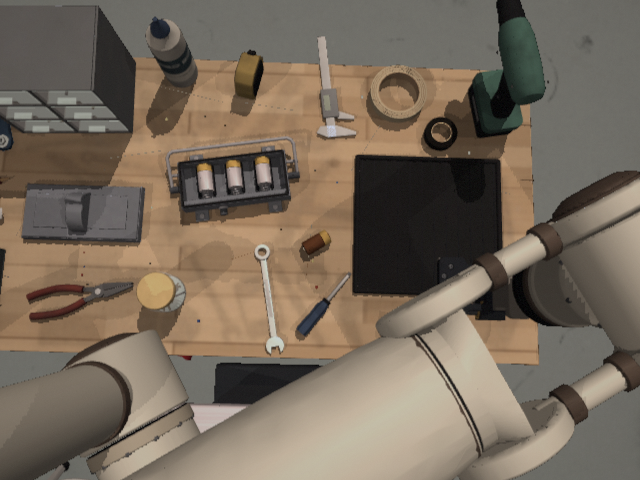

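All three cells are seated, brass ends back. I'll check the lid's corners at (25,184), (144,187), (143,243), (22,240) against where I left it.

Run:
```python
from h import *
c=snap('top');im=c['im']
g=cv2.cvtColor(im,cv2.COLOR_BGR2HSV);m=((g[...,1]<75)).astype(np.uint8);m[:,155:]=0;m[:170]=0;m[255:]=0;m[:,:10]=0
m=cv2.morphologyEx(m,cv2.MORPH_OPEN,np.ones((5,5)))
k=max(cv2.findContours(m,0,2)[0],key=cv2.contourArea)
# contour onto bench, rectangle in metres
Q=np.array([onz(c,*p[0],.004)[:2] for p in k],np.float32);R=cv2.minAreaRect(Q*1000);print(R)
Q=np.array([onz(c,u,v,.003) for u,v in((25,184),(144,187),(143,243),(22,240))]);print(Q.round(4).tolist(),Q.mean(0))
print([proj(c,[.472+a*.051,.305+b*.104,0]).round(1).tolist() for a,b in((1,1),(1,-1),(-1,-1),(-1,1))])
```

```text
((477.73541259765625, 306.15460205078125), (210.8151092529297, 101.53244018554688), 89.96202087402344)
[[0.5267, 0.4153, 0.003], [0.5281, 0.2025, 0.003], [0.4258, 0.1962, 0.003], [0.4248, 0.409, 0.003]] [0.47634836 0.30573996 0.003     ]
[[29.1, 186.5], [145.1, 190.2], [140.6, 245.8], [22.6, 242.4]]
```

The lid has not moved: it measures (0.476, 0.306), yaw 0, within bias of where I left it. Re-gripping at the same tool pose and placing at the original pose.

Run:
```python
from h import *
p=[.476,.305]
r0=rot(0,pos=[*p,.17]);r=rot(BY);print(np.allclose(Ro.from_rotvec(r).as_matrix()@[1,0,0],Ro.from_rotvec(r0).as_matrix()@[1,0,0],atol=.3))
bot.set_gripper(1.);bot.goto([.38,.1,.28],r0);bot.goto([*p,.2],r0);bot.line_to([*p,.022],r0,max_speed=.12)
bot.set_gripper(0.,45);print('w',bot.current_opening()*92)
bot.line_to([*p,.18],r0,max_speed=.12);print(bot.current_opening()*92,np.round(bot.current_contact_force(),1))
q=np.array([.5412,.0370,0])+np.array([np.cos(BY),np.sin(BY),0])*.004
bot.goto(q+[0,0,.18],r);print(bot.current_opening()*92)
c=snap('top','t5.png');s=snap('side')
u=proj(c,bx(0,10,90)).astype(int);v=proj(s,bx(0,10,90)).astype(int)
bot.line_to(q+[0,0,.085],r,max_speed=.1)
s=snap('side');c=snap('top')
f=lambda im,u:cv2.resize(im[max(u[1]-70,0):u[1]+70,u[0]-87:u[0]+87],(400,322),interpolation=cv2.INTER_CUBIC)
cv2.imwrite('pics/l4.png',np.hstack([f(c['im'],u),f(s['im'],v)]));print(bot.current_opening()*92,bot.current_clock())
```

```text
False
w 27.71629017656929
27.371414941733168 [-0.7  0.4 -3.8]
27.63489843314133
27.756301648640992 81.0333
```

View pics/l4.png

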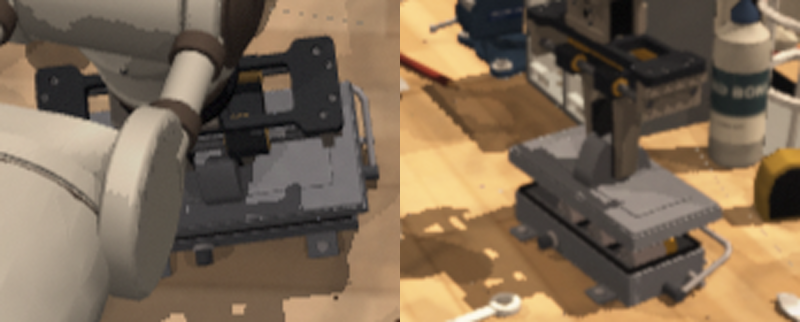

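The bench pose was half-turned relative to the box pose, and the same half-turn was undone on the way back, so the saddle's ear faces front again. The lid hangs level and square over the box, so I'll lower it.

Run:
```python
from h import *
q=np.array([.5412,.0370,0])+np.array([np.cos(BY),np.sin(BY),0])*.004
r=bot.current_tool_rot()
for z in np.arange(.075,.0439,-.003):
    bot.line_to(q+[0,0,z],r,max_speed=.04);f=bot.current_contact_force();print(round(z,3),np.round(f,1),round(bot.current_ee_pos()[2],4))
    if f[2]>4 or abs(f[:2]).max()>8: break
```

```text
0.075 [ 0.4  0.1 -2.1] 0.0745
0.072 [-0.1 -0.5 -3. ] 0.0718
0.069 [ 0.1  0.6 -2.6] 0.0688
0.066 [-0.3  0.4 -2.2] 0.0657
0.063 [ 0.3  0.5 -2.9] 0.0627
0.06 [ 0.4  0.9 -1.8] 0.0597
0.057 [ 0.2 -0.4 -1.4] 0.0567
0.054 [ 0.4  0.7 -2.6] 0.0537
0.051 [-0.1 -0.9 -2.2] 0.0507
0.048 [-0.9  0.2 -2. ] 0.048
0.045 [-3.4  0.6  5. ] 0.0457
```

Run:
```python
from h import *
q=bot.current_ee_pos();r=bot.current_tool_rot()
bot.set_gripper(1.);bot.line_to([q[0],q[1],.2],r,max_speed=.15)
bot.set_gripper(0.);bot.goto([.35,-.3,.3],R_(0))
c=snap('top');s=snap('side')
u=proj(c,bx(0,0,40)).astype(int);v=proj(s,bx(0,0,40)).astype(int)
f=lambda im,u:cv2.resize(im[max(u[1]-50,0):u[1]+50,u[0]-62:u[0]+62],(400,322),interpolation=cv2.INTER_CUBIC)
cv2.imwrite('pics/l5.png',np.hstack([f(c['im'],u),f(s['im'],v)]));print(bot.current_clock())
```

```text
89.0917
```

View pics/l5.png

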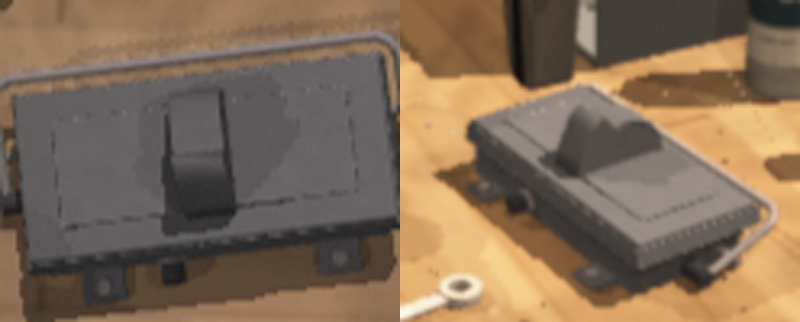

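The lid is on with its ear to the front. Now I'll swing the bail up from behind.

Run:
```python
from h import *
r=R_(BY);bot.set_gripper(0.)
bot.goto(bx(90,-50,180),r);bot.line_to(bx(90,-50,20),r,max_speed=.12);print(np.round(bot.current_contact_force(),1))
for el in np.arange(.378,1.66,.08):
    b=np.array([68*np.cos(el)+12,0,8+68*np.sin(el)-13])
    bot.line_to(bx(b[0],-50,b[2]),r,max_speed=.06);f=bot.current_contact_force()
    print(round(el,2),np.round(f,1))
    if abs(f).max()>32: break
c=snap('side')
v=proj(c,bx(0,0,50)).astype(int)
cv2.imwrite('pics/l6.png',cv2.resize(c['im'][v[1]-60:v[1]+50,v[0]-75:v[0]+75],(600,440),interpolation=cv2.INTER_CUBIC));print(bot.current_clock())
```

```text
[ 0.3 -0.1  0.2]
0.38 [4.2 1.9 0.6]
0.46 [ 4.1 -0.1  1.9]
0.54 [6.4 1.7 2.1]
0.62 [6.9 0.7 3. ]
0.7 [6.  0.9 5.1]
0.78 [5.9 1.4 5.8]
0.86 [ 2.5 -0.1  1.3]
0.94 [ 0.5 -0.4 -0.4]
1.02 [ 0.3  0.4 -0.3]
1.1 [0.3 0.9 0.3]
1.18 [ 0.3  0.2 -0. ]
1.26 [-0.4  0.5 -0.1]
1.34 [ 1.9  0.8 -0.9]
1.42 [ 4.4  1.4 -2.3]
1.5 [ 5.6  1.1 -0.3]
1.58 [-0.3  0.8 -0.6]
1.66 [ 1.8  0.7 -0.8]
96.8417
```

View pics/l6.png

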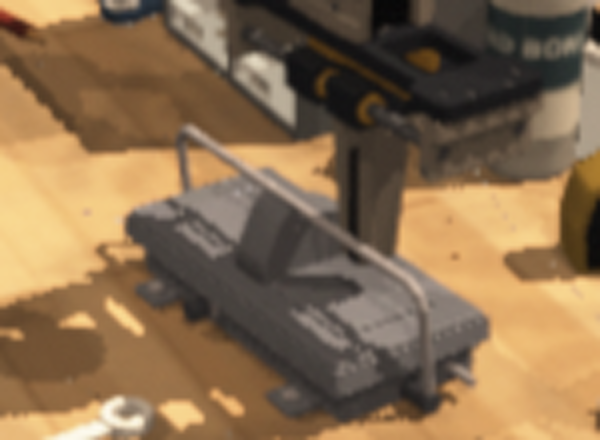

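The force rose to about 6 N and then dropped off past 1.5 rad elevation, which looks like the snap. I'll back away and check that it holds.

Run:
```python
from h import *
r=R_(BY);p=bot.current_ee_pos()
bot.line_to(p+np.array([.02,.003,0]),r,max_speed=.1);bot.line_to(p+np.array([.02,.003,.12]),r)
bot.goto([.35,-.3,.3],R_(0));bot.hold(.5)
c=snap('top');s=snap('side')
u=proj(c,bx(0,0,50)).astype(int);v=proj(s,bx(0,0,50)).astype(int)
f=lambda im,u:cv2.resize(im[max(u[1]-60,0):u[1]+50,u[0]-68:u[0]+68],(400,324),interpolation=cv2.INTER_CUBIC)
o=np.hstack([f(c['im'],u),f(s['im'],v)])
cv2.imwrite('pics/l7.png',o)
sc=400/136
for k,w,off in((c,u,0),(s,v,400)):
    for th in(1.02,1.24):
        el=.378+th; print(th,[((proj(k,bx(68*np.cos(el),y,8+68*np.sin(el)))-w+[68,60])*sc+[off,0]).round().tolist() for y in(105,0,-105)])
print(bot.current_clock())
```

```text
1.02 [[10.0, 168.0], [192.0, 146.0], [374.0, 124.0]]
1.24 [[11.0, 192.0], [195.0, 170.0], [377.0, 149.0]]
1.02 [[537.0, 91.0], [616.0, 144.0], [704.0, 205.0]]
1.24 [[521.0, 95.0], [599.0, 149.0], [687.0, 210.0]]
100.1833
```

View pics/l7.png

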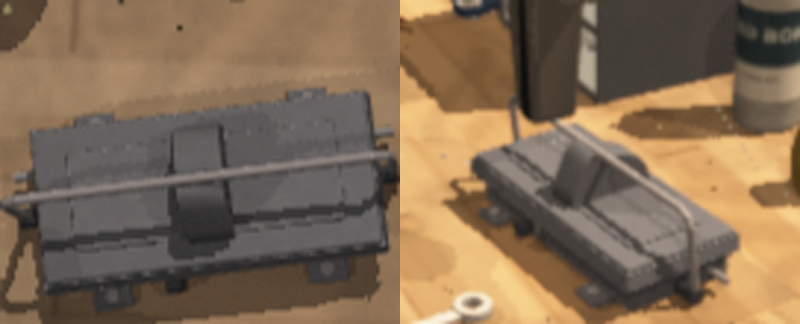

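The bar rests across the saddle, seen at (200,178) against (195,170) predicted for 1.24 rad, so it is well past the hump. One numeric comparison with the first picture before handing in.

Run:
```python
from h import *
a=cv2.imread('pics/top0.png');c=snap('top');b=c['im']
for col in(190,205,260,280):
    print(col,[int(155+np.argmax(i[155:195,col].astype(int).sum(1))) for i in(a,b)])
d=cv2.absdiff(a,b).max(2);print('jar diff',d[268:310,135:190].mean(),'box diff',d[140:225,165:300].mean())
```

```text
190 [178, 180]
205 [176, 178]
260 [169, 172]
280 [167, 169]
jar diff 14.484415584415585 box diff 13.929934640522875
```

Run:
```python
from h import *
a=cv2.imread('pics/top0.png');c=snap('top');b=c['im']
for i in(a,b):
    h=cv2.cvtColor(i,cv2.COLOR_BGR2HSV)[268:318,130:190];m=cv2.inRange(h,(15,60,190),(35,255,255));y,x=np.nonzero(m);print('cap',x.mean()+130,y.mean()+268,len(x))
    g=i.astype(int).sum(2);s=cv2.cvtColor(i,cv2.COLOR_BGR2HSV)[...,1].astype(int)
    print('back/front edge',[ (int(140+np.argmax(s[140:200,q]<70)), int(225-np.argmax(s[225:180:-1,q]<70))) for q in(190,210,262,280)])
```

```text
cap 154.724173553719 290.1797520661157 968
back/front edge [(156, 212), (154, 210), (147, 203), (146, 210)]
cap nan nan 0
back/front edge [(156, 214), (156, 212), (147, 205), (147, 210)]<stdin>:4: RuntimeWarning: Mean of empty slice.
  ret = ret.dtype.type(ret / rcount)
```

Run:
```python
from h import *
c=snap('top');t4=cv2.imread('pics/t4.png')
for i in(t4,c['im']):
    h=cv2.cvtColor(i,cv2.COLOR_BGR2HSV)[268:318,130:190];print(h[22,25]);m=cv2.inRange(h,(18,90,60),(35,255,255));y,x=np.nonzero(m);print(len(x),x.mean()+130,y.mean()+268)
print(cv2.absdiff(t4,c['im'])[268:318,130:190].mean())
```

```text
[ 19 110 195]
757 155.4663143989432 287.7278731836195
[ 17 115 178]
721 156.95839112343967 290.43966712898754
7.299888888888889
```

The jar is in place, with only the shading changed. The lid is about 2 mm forward within its play, and the bail is in the notch. Handing in.

```bash
python3 -c "
from workcell import bot
print(bot.job_done())"
```

```text
the job is handed in; nothing more can be done
None
```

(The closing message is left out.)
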